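# Tip the painted blocks into the tumbler hopper

### The arm

A 6-joint arm with a two-finger parallel gripper is mounted at the origin on the work surface. World frame = base frame: x ahead of the robot, y to its left, z up, the work surface at z = 0. Lengths are in mm, angles in rad, forces in N, time in s.
With the tool pointing down it reaches from about 425 to 1125 mm from the base axis. Payload 14.9 kg.
Tool frame: the origin (TCP) lies on the mounting face of the last link; the fingertips stand 191 mm ahead of it and the grasp point (between the pads) lies 172 mm ahead of it; z points along the fingers, y is the line along which they close (so a half turn about z gives the same grasp; the last joint's range is limited). The gripper opens to 91 mm and grips with 3 to 60 N. Pads are 32 mm wide; open, the fingers measure 118 mm over their backs; the gripper's body (76 mm by 178 mm) begins 60 mm behind the grasp point.
Start: joints at [1.285, 0.379, 1.734, -0, 1.028, -0.033], TCP at [175.088, 677.764, 404.732] pointing down, gripper open.
Joint ranges: [-2.77, 2.77], [-0.74, 2.19], [0, 2.66], [-1.06, 4.2], [0.31, 2.87], [-3.08, 3.08]. Speed limits (rad/s): [1.89, 1.89, 2.39, 3.14, 3.14, 3.14].

### API

Orientations are given as a unit quaternion [w, x, y, z].
In Python, from workcell import r gives the robot as it stands.
- The arm moves only by the shell command python3 -m handwheel 'ROWS' [FORCE]. ROWS is JSON, one flat list of numbers, 7 for each row, row after row: the shift along the tool's x, y, z in units of 250 mm (1.0 is 250 mm), then the turn, a rotation vector about the tool's x, y, z in units of 30 degrees (1.0 is 30 degrees), then the closure, from -1 (fully open) to 1 (shut). A call has 1 to 10 rows; each row is the pose to reach, as a shift and turn from the pose commanded when the call began, along the tool's axes at that moment; what a row does not reach only later rows make up. A row lasts 1/10 s, in which the tool goes at most 50 mm and 8.59 degrees, less where a joint would pass 70% of its speed; a pose out of reach is approached as far as the arm can. A call with a number of a shift or a turn outside -1 to 1 is refused whole. A call with a gripper value outside its range is refused whole. The fingers move at their own pace and stop on an object; FORCE is the grip in N (left out, the last holds). Time passes only in rows, so rows that repeat a pose let the fingers close. It gives the time, the measured TCP pose, the force, the opening and the grip force at its end, in the units of the state.
- r.get_obs(): the state, without advancing time (a new reading comes with each control period).
- r.read_camera(name): name is "side" or "top"; returns a dict with "color" (420x560x3 uint8, red, green, blue), "z_map" (420x560 float32, mm along the optical axis (not along the pixel's ray), 0 where there is no reading), "mtx" (3x3 intrinsics, pixels), "xyz" and "orientation" of the camera in the world. Camera axes: x right, y down, z forward; pixel columns grow to the right and rows downward; lengths in mm; the calibration is good to about 2 mm. A picture is of the moment at which its call begins.
- r.finish_job(): hands the job in; it is judged then, once.
Trained networks look in a picture, given as the dict that the camera call returned (one of the last four; its "shot" number tells which), for a name from the list of things; names that differ only in an ending like _2 or _b are one class to them, and where a whole thing is asked for, a point or a joint stands for the part that bears it (a point fixed in the world has none). Each returns a list of dicts, best first, with "score" (0 to 1); they miss things now and then, are a little off and sometimes report something else, mostly with a low value. They report only what shows in the picture. A call takes as long as a camera call. They do not tell look-alikes from the thing itself.
- r.look_for(name, picture): "extent" ([left, top, right, bottom] as shares, 0 to 1, of the picture: columns of its width, rows of its height, round what is visible of it).
- r.trace(name, picture): "pixels" (420x560 bool, what is visible of it) and "extent" ([left, top, right, bottom] as shares, 0 to 1, of the picture: columns of its width, rows of its height, round what is visible of it).
- r.mark_of(name, picture): "centre" ([row, column] as shares, 0 to 1, of the picture: columns of its width, rows of its height: a listed point, or the origin of a listed thing).
The state is a dict: "time": time; "joint_positions": joint angles; "joint_vel": joint speeds; "joint_torque": joint torques, N m; "eef_pos": TCP position; "orientation": TCP orientation; "ft_force": force on the tool from outside, world axes, zero at the start; "moment": the same for the moment, N m; "grip_width": finger opening in mm; "grasp_force": force on a finger pad.
Only numpy, scipy, OpenCV 4.12 (cv2) and the standard library are available. Lean on these libraries where they do the work, as an engineer would, in place of code of your own. Each camera call takes 0.05 s, during which the arm holds its last target. There are 200 camera calls.

### The job

Lift the yellow tote by its black handle and tip all four red blocks out of it into the blue hopper of the tumbler. Then stand the empty tote upright in the middle of its black mat again and let go, and finally push the red-knobbed lever all the way over to switch the tumbler on. Do not disturb the spray can, the jar or the roll of tape.

Things in the scene. Friction and masses are not known exactly. Their poses are not given: they have to be found in the camera images.
- tote: Loose yellow open tote, 0.3 kg, holding four blocks. Origin: under the centre of its floor; z up, y along the handle, -x is the pouring side. 159 mm in x (-89 to +70), 180 mm in y, floor 4 mm thick. Back (+x) and end (+-y) walls 45 mm high; the -x side is a low ramp, no wall. Starts level, about the mat's middle, ramp towards the robot give or take 0.4 rad.
- tote_handle (a point): Centre of the black handle bar, at (0, 0, 80) mm in the tote's frame. Bar along the tote's y, 180 mm long, 14 mm thick, 34 mm high, 60 mm free under it. Its flat faces lean 20 degrees, upper edge towards the tote's +x (turned +20 degrees about y; the point's axes are the tote's), so grip it tilted 20 degrees, closing across y.
- tote_lip (a point): Middle of the pouring edge, at (-89, 0, 13) mm in the tote's frame: top of a 10 degree ramp that rises from the floor at x = -38. The blocks slide out over it when the tote is tipped 50 to 60 degrees lip down (turned negatively about its y); from the level they stay in.
- hopper: Fixed bench tumbler with a blue open-topped square hopper. Origin: its centre, at table height; z up. Rim 130 mm above the table, 240 mm square outside (steel trim 254), 228 inside; black V-shaped floor 35 to 70 mm high. On its -x side a grey switch box 85 x 110 x 50 mm, centred at x = -170 mm, carries the lever.
- lever_tip (a point): Centre of the red knob (26 mm ball) on the switch lever (10 mm rod, 80 mm from pivot to knob). Pivot at (-170, 0, 72) mm in the hopper's frame, axis along its x. Off, it leans to the hopper's +y (knob at y = +38 mm); on, to -y (knob at -38). The knob is 142 mm above the table at both ends, 152 midway.
- lever (a joint): Lever angle, rad: 0 to 0.1 at the start (off, leaning to the hopper's +y), 1.0 at its stop on the other side (on). Light (under 2 N at the knob), stays where it is left.
- mat: Fixed black rubber mat 240 x 260 x 4 mm under the tote. Origin: centre of its underside, on the table.
- block0: Loose red clamp block 34 x 60 x 22 mm (x, y, z) with two dark round bores, 70 g; one of four in the tote. Origin: centre of its underside.
- block1: Loose red clamp block 34 x 60 x 22 mm (x, y, z) with two dark round bores, 70 g; one of four in the tote. Origin: centre of its underside.
- block2: Loose red clamp block 34 x 60 x 22 mm (x, y, z) with two dark round bores, 70 g; one of four in the tote. Origin: centre of its underside.
- block3: Loose red clamp block 34 x 60 x 22 mm (x, y, z) with two dark round bores, 70 g; one of four in the tote. Origin: centre of its underside.
- can: Loose spray can with orange label, 66 mm diameter, 160 mm high, origin at its foot. Bystander.
- jar: Loose amber jar, 70 mm diameter, 90 mm high, origin at its foot. Bystander.
- tape: Loose blue roll of tape lying flat, 76 mm diameter, 25 mm high, origin at its foot. Bystander.
Not all that is in view belongs to the job. What is shaped like the block2 but green or white is not meant.

How it is judged (in metres and radians):
On the way, in this order (a step that is already met when the one before it is completed fails the run):
1. all four blocks are inside the hopper, below its rim, while the tote is still tipped (over 25 degrees) above it (x of block0 in the frame of hopper between -0.115 and 0.115 m and y of block0 in the frame of hopper between -0.115 and 0.115 m and z of each of block0, block1, block2, block3 in the frame of hopper below 0.12 m and x of block1 in the frame of hopper between -0.115 and 0.115 m and y of block1 in the frame of hopper between -0.115 and 0.115 m and x of block2 in the frame of hopper between -0.115 and 0.115 m and y of block2 in the frame of hopper between -0.115 and 0.115 m and x of block3 in the frame of hopper between -0.115 and 0.115 m and y of block3 in the frame of hopper between -0.115 and 0.115 m and angle between tote's own z axis and vertical above 0.44 rad and horizontal distance between tote and hopper below 0.25 m), for 0.1 s.
2. the tote stands upright in the middle of its mat (within 50 mm), released (horizontal distance between tote and mat below 0.05 m and angle between tote's own z axis and vertical below 0.1 rad and height (world z) of tote below 0.012 m and linear speed of tote below 0.02 m/s and contact force between the fingers and tote below 0.1 N), for 0.2 s.
3. the lever is pushed over (beyond 0.85 rad) (value of joint lever above 0.85 rad), for 0.2 s.
At the end, for the whole second after the job is handed in: All four blocks lie inside the hopper's walls with their origins below 120 mm (rim at 130 mm); the empty tote stands at rest on its mat, its origin within 50 mm of the mat's centre, within 0.1 rad of level; the lever reads more than 0.85 rad (x of block0 in the frame of hopper between -0.115 and 0.115 m and y of block0 in the frame of hopper between -0.115 and 0.115 m and z of each of block0, block1, block2, block3 in the frame of hopper below 0.12 m and x of block1 in the frame of hopper between -0.115 and 0.115 m and y of block1 in the frame of hopper between -0.115 and 0.115 m and x of block2 in the frame of hopper between -0.115 and 0.115 m and y of block2 in the frame of hopper between -0.115 and 0.115 m and x of block3 in the frame of hopper between -0.115 and 0.115 m and y of block3 in the frame of hopper between -0.115 and 0.115 m and horizontal distance between tote and mat below 0.05 m and angle between tote's own z axis and vertical below 0.1 rad and height (world z) of tote below 0.012 m and linear speed of tote below 0.02 m/s and value of joint lever above 0.85 rad); the robot touches nothing.
It fails at once if the spray can is moved more than 40 mm (distance of can from where it was at the start of the episode above 0.04 m).
It fails at once if the jar is moved more than 40 mm (distance of jar from where it was at the start of the episode above 0.04 m).
It fails at once if the roll of tape is moved more than 40 mm (distance of tape from where it was at the start of the episode above 0.04 m).
It also fails if it takes over 70 s, if anything falls off the work surface, if the arm or the gripper's body presses on something with over 40 N, if the wrist force passes 120 N, or if a joint passes its speed limit or range.

## Working session

There is one attempt and no reset: what is moved stays moved. The work goes in short steps, Python scripts to look and compute and a shell command to move; the robot and the scene stay as the last step left them, time stands still between calls to the robot, and variables do not carry over. Pictures are saved under pics/ and viewed, at most 10 in all, crops included, and the job is handed in when it is done.

```bash
mkdir -p pics; ls; cat > h.py <<'E'
import numpy as np, cv2
from scipy.spatial.transform import Rotation as R
from workcell import r
def rot(q): return R.from_quat([q[1],q[2],q[3],q[0]]).as_matrix()
def cloud(p):
    K=p["mtx"];K=np.array(K);z=p["z_map"];v,u=np.mgrid[:z.shape[0],:z.shape[1]]
    c=np.dstack([(u-K[0,2])/K[0,0]*z,(v-K[1,2])/K[1,1]*z,z])
    w=c@rot(p["orientation"]).T+np.array(p["xyz"]); w[z<=0]=np.nan; return w
def ray(p,row,col):
    K=np.array(p["mtx"]);d=np.array([(col-K[0,2])/K[0,0],(row-K[1,2])/K[1,1],1]);return np.array(p["xyz"]),rot(p["orientation"])@d
def save(p,n): cv2.imwrite("pics/"+n,p["color"][:,:,::-1])
E
python3 - <<'E'
from h import *
S=r.read_camera("side");T=r.read_camera("top")
im=np.hstack([cv2.resize(S["color"],(400,300),interpolation=cv2.INTER_AREA),cv2.resize(T["color"],(400,300),interpolation=cv2.INTER_AREA)])
cv2.imwrite("pics/a.png",np.vstack([im])[:,:,::-1]);save(T,"top.png");save(S,"side.png")
np.set_printoptions(precision=1,suppress=True)
for nm,p in(("side",S),("top",T)):
    print(nm,p["xyz"],rot(p["orientation"])[:,2]);W=cloud(p)
    for n in["tote_handle","tote_lip","lever_tip","tote","hopper","mat","can","jar","tape"]:
        for m in r.mark_of(n,p)[:2]:
            a,b=m["centre"];a*=420;b*=560
            print(n,round(m["score"],2),round(a),round(b),W[min(int(a),419),min(int(b),559)])
E
```

```text
pics
side [  505.2 -1128.   1028.9] [ 0.1  0.8 -0.6]
tote_handle 0.72 262 295 [ 626.8 -171.1  100.8]
tote_lip 0.56 285 263 [ 546.  -155.3   14.6]
lever_tip 0.68 257 211 [410.5 -15.4  -1.5]
lever_tip 0.67 166 211 [430.1 207.3 146.3]
tote 0.88 289 296 [ 618.7 -251.3   87.4]
hopper 0.95 205 267 [579.5  72.6  91.1]
hopper 0.39 165 208 [421.9 213.1 150.2]
can 0.62 374 239 [ 473.4 -456.5   71.4]
jar 0.52 166 232 [486.7 290.5  85.7]
jar 0.4 278 313 [ 674.  -162.7   26.8]
tape 0.94 254 210 [410.1  -2.2  -6.1]
top [ 443.8   11.3 1218.7] [ 0.1 -0.  -1. ]
tote_handle 0.67 199 339 [ 631.  -167.7  102.4]
tote_lip 0.78 234 331 [ 550.7 -155.2   13.7]
lever_tip 0.46 287 189 [419.1 213.9 155.4]
lever_tip 0.25 200 336 [ 628.8 -160.   100.8]
tote 0.72 207 335 [ 624.3 -167.6    8.6]
hopper 0.78 220 209 [592.5 179.7  37.5]
mat 0.6 280 287 [427.4 -29.7   0.6]
can 0.96 261 428 [ 465.  -389.3   92.3]
jar 0.75 264 124 [480.5 394.6  77.2]
jar 0.27 206 318 [ 625.  -120.3   29.7]
tape 0.76 279 286 [427.5 -24.1   0.3]
```

View pics/top.png

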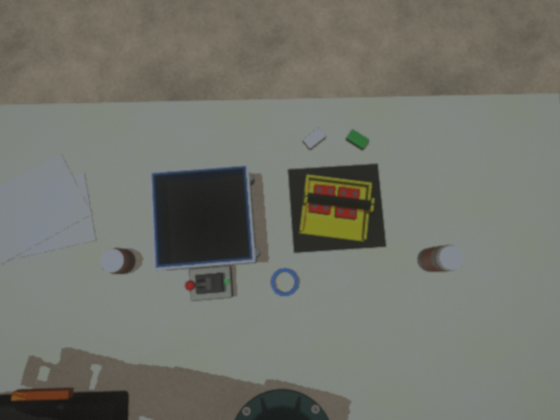

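View pics/side.png

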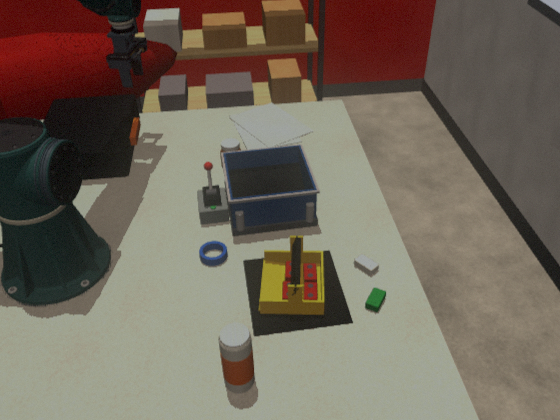

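The top view shows the tote at (337,207) on the mat, with the handle bar running from (308,199) to (372,205). The hopper is at (203,217), the red knob at (190,285), the tape at (285,282), the can at (440,258) and the jar at (118,260). Things that could be confused:
- **Red blocks:** they are in the tote at (322,198) and (347,203). The green block at (357,139) and the white block at (314,138) are decoys.
- **Black items:** the handle at (339,201) could be taken for the mat or the dark hopper interior.
- **Knob:** the red ball at (190,285) could be taken for the green lamp at (228,282).

Next I measure the fits and make one close crop.

```bash
python3 - <<'E'
from h import *
np.set_printoptions(precision=1,suppress=True)
def rect(P):
    c,s,a=cv2.minAreaRect(P[:,:2].astype(np.float32));return np.round(c,1),np.round(s,1),round(a,1)
T=r.read_camera("top");S=r.read_camera("side")
for nm,p in(("top",T),("side",S)):
    W=cloud(p);c=p["color"].astype(int);x,y,z=W[...,0],W[...,1],W[...,2];br=c.max(2)
    near=(abs(x-620)<160)&(abs(y+165)<160)
    h=near&(z>70)&(z<115)&(br<70); P=W[h];d=P[:,:2]-np.median(P[:,:2],0)
    m=rect(P);v=np.linalg.svd(d-d.mean(0),full_matrices=0)[2][0]
    print(nm,"handle n",h.sum(),m,P.mean(0),"dir",np.degrees(np.arctan2(v[1],v[0])),"z",np.percentile(P[:,2],[2,50,98]))
    yel=near&(c[...,0]>120)&(c[...,1]>100)&(c[...,2]<90)&(z<60); print("tote",rect(W[yel]),np.percentile(W[yel][:,2],[2,98]))
    mat=near&(br<70)&(z<12)&(z>-6); 
    n,l,st,_=cv2.connectedComponentsWithStats((mat).astype(np.uint8)); k=1+st[1:,4].argmax(); print("mat",rect(W[l==k]),np.median(W[l==k][:,2]))
    hr=(z>122)&(z<138)&(abs(x-592)<170)&(abs(y-180)<170)&(x>455);n,l,st,_=cv2.connectedComponentsWithStats(hr.astype(np.uint8)); k=1+st[1:,4].argmax(); print("hopper",rect(W[l==k]))
    kn=(c[...,0]>110)&(c[...,1]<70)&(c[...,2]<70)&(z>110)&(abs(x-420)<60)&(abs(y-213)<70);print("knob",kn.sum(),W[kn].mean(0),W[kn].max(0))
    for n in["can","jar","tape"]:
        t=r.trace(n,p)
        if t: q=W[t[0]["pixels"]];q=q[~np.isnan(q[:,0])];print(n,np.percentile(q,[3,97],axis=0).ravel())
cv2.imwrite("pics/crop.png",cv2.resize(T["color"][155:260,280:395],None,fx=5,fy=5)[:,:,::-1])
E
```

```text
top handle n 608 (array([ 627.3, -164.1]), array([175.2,  28.7]), 81.2) [ 626.8 -169.3   91.9] dir 81.0805926519771 z [ 72.3  95.6 103.6]
tote (array([ 616.4, -163.3]), array([169.5, 147.9]), 81.1) [ 4.4 28.2]
mat (array([ 624.7, -174. ]), array([235.8, 255.5]), 2.3) 3.650109767518643
hopper (array([594.1, 187.7]), array([254.7, 254.9]), 3.2)
knob 45 [420.7 212.1 153.9] [428.6 219.9 159.9]
can [ 441.6 -447.1   15.4  501.1 -390.7  162.6]
jar [458.2 389.9  14.1 517.3 445.7  93.5]
tape [387.8 -53.4  -0.2 455.2  15.   28.1]
side handle n 422 (array([ 627.9, -167.3]), array([183. ,  23.3]), 81.3) [ 628.5 -169.2   94. ] dir -98.53145682744092 z [ 75.6  96.9 103. ]
tote (array([ 623. , -136.7]), array([240.9, 158.4]), 81.0) [ 3.7 50.3]
mat (array([ 625.2, -174.9]), array([238.2, 266.6]), 2.4) 2.7284646454594395
hopper (array([591.8, 186.5]), array([254.3, 265.9]), 3.3)
knob 23 [421.1 208.1 151.9] [430.4 217.  155.8]
can [ 441.3 -457.6   12.1  501.  -405.5  161.1]
tape [386.4 -58.9   0.3 452.4  11.8  26.8]
```

View pics/crop.png

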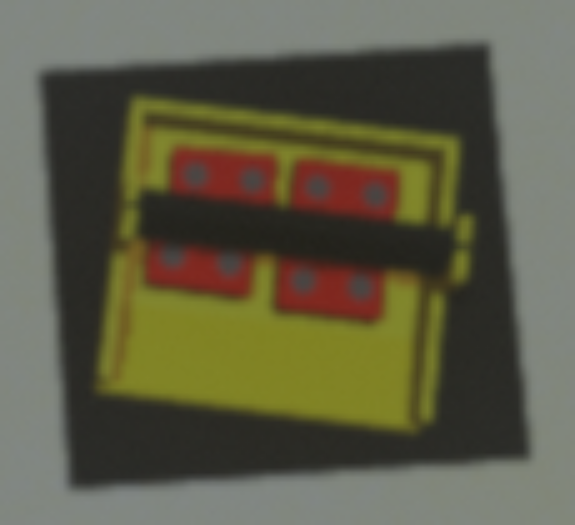

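The crop confirms the choice: the yellow tote with four red blocks and a black bar, ramp side down (towards the robot). The bar centre is at about (627,-167) and the tote's yaw is -8.8°. I'll use a helper to work out the tool-frame deltas.

```bash
cat > plan.py <<'E'
from h import *
import sys,json
np.set_printoptions(precision=3,suppress=True)
def Rt(yaw,th,flip):  # tote orientation Rz(yaw)Ry(th) -> tool rot for grasp (deg)
    B=R.from_euler("ZY",[yaw,th+20],degrees=True).as_matrix()
    s=-1 if flip else 1
    z=-B[:,2];y=s*B[:,0];return np.c_[np.cross(y,z),y,z]
def to(handle,yaw,th,flip,back=0):
    o=r.get_obs();M=Rt(yaw,th,flip);t=np.array(handle,float)-(172+back)*M[:,2]
    R0=rot(o["orientation"]);d=R0.T@(t-np.array(o["eef_pos"]))/250;rv=R.from_matrix(R0.T@M).as_rotvec(degrees=True)/30
    print("tcp tgt",t,"shift",d,"turn",rv)
    f=max(1,abs(d).max(),abs(rv).max()); 
    if f>1: print("split",f,"->",d/f,rv/f)
    print("t",o["time"],"eef",np.array(o["eef_pos"]),"j",np.array(o["joint_positions"]),"F",np.array(o["ft_force"]),"grip",o["grip_width"],o["grasp_force"])
    open("log.txt","a").write(json.dumps([list(map(float,o[k])) for k in("joint_positions","eef_pos","orientation")])+"\n")
E
python3 - <<'E'
from plan import *
print(rot(r.get_obs()["orientation"]))
for f in(0,1): to([627,-167,184],-8.8,0,f)
E
```

```text
[[-0.968  0.25  -0.   ]
 [ 0.25   0.968 -0.   ]
 [-0.    -0.    -1.   ]]
tcp tgt [ 685.135 -176.     345.627] shift [-2.829 -2.796  0.237] turn [0.541 0.49  2.78 ]
split 2.82945979509474 -> [-1.    -0.988  0.084] [0.191 0.173 0.982]
t 1.4 eef [175.089 677.768 404.717] j [ 1.285  0.379  1.734 -0.     1.029 -0.033] F [-0.079 -0.473  0.337] grip 90.84120462380393 0.0
tcp tgt [ 685.135 -176.     345.627] shift [-2.829 -2.796  0.237] turn [-0.504  0.556 -3.154]
split 3.1536986859486933 -> [-0.897 -0.887  0.075] [-0.16   0.176 -1.   ]
t 1.4 eef [175.089 677.768 404.717] j [ 1.285  0.379  1.734 -0.     1.029 -0.033] F [-0.079 -0.473  0.337] grip 90.84120462380393 0.0
```

```bash
python3 -m handwheel '[-0.5,-0.5,0,0,0,0.4,-1, -1,-1,0,0,0,0.8,-1, -1,-1,0,0,0,0.8,-1, -1,-1,0,0,0,0.8,-1, -1,-1,0,0,0,0.8,-1, -1,-1,0,0,0,0.8,-1, -1,-1,0,0,0,0.8,-1, -1,-1,0,0,0,0.8,-1, -1,-1,0,0,0,0.8,-1, -1,-1,0,0,0,0.8,-1]'; python3 - <<'E'
from plan import *
to([627,-167,184],-8.8,0,0)
E
```

```text
time: 2.4
eef_pos: [354.4, 373.8, 404.9]
orientation: [0.0, 0.33, 0.944, 0.0]
ft_force: [0.2, -0.6, -0.3]
grip_width: 91.0
grasp_force: 0.0
tcp tgt [ 685.135 -176.     345.627] shift [-2.404 -0.899  0.236] turn [0.604 0.35  1.99 ]
split 2.4039610210386906 -> [-1.    -0.374  0.098] [0.251 0.146 0.828]
t 2.4 eef [354.442 373.817 404.912] j [ 0.767  0.085  2.105  0.     0.952 -0.133] F [ 0.233 -0.619 -0.276] grip 90.99310964924574 0.0
```

```bash
python3 -m handwheel '[-1,-0.5,0,0.25,0.15,0.9,-1, -1,-0.5,0,0.25,0.15,0.9,-1, -1,-0.5,0,0.25,0.15,0.9,-1, -1,-0.5,0,0.25,0.15,0.9,-1, -1,-0.5,0,0.25,0.15,0.9,-1, -1,-0.5,0,0.25,0.15,0.9,-1, -1,-0.5,0,0.25,0.15,0.9,-1, -1,-0.5,0,0.25,0.15,0.9,-1, -1,-0.5,0,0.25,0.15,0.9,-1, -1,-0.5,0,0.25,0.15,0.9,-1]'; python3 - <<'E'
from plan import *
to([627,-167,184],-8.8,0,0)
E
```

```text
time: 3.4
eef_pos: [472.2, 121.0, 404.7]
orientation: [-0.058, 0.539, 0.839, -0.048]
ft_force: [1.0, 0.5, -0.4]
grip_width: 91.1
grasp_force: 0.0
tcp tgt [ 685.135 -176.     345.627] shift [-1.443  0.307  0.128] turn [0.355 0.189 1.095]
split 1.4429642032222265 -> [-1.     0.213  0.089] [0.246 0.131 0.759]
t 3.4 eef [472.161 120.996 404.677] j [ 0.201  0.059  2.135  0.013  1.098 -0.235] F [ 0.981  0.505 -0.39 ] grip 91.08186085654094 0.0
```

```bash
python3 -m handwheel '[-1,0.2,0,0.25,0.15,0.75,-1, -1,0.2,0,0.25,0.15,0.75,-1, -1,0.2,0,0.25,0.15,0.75,-1, -1,0.2,0,0.25,0.15,0.75,-1, -1,0.2,0,0.25,0.15,0.75,-1, -1,0.2,0,0.25,0.15,0.75,-1, -1,0.2,0,0.25,0.15,0.75,-1, -1,0.2,0,0.25,0.15,0.75,-1]'; python3 - <<'E'
from plan import *
to([627,-167,184],-8.8,0,0)
E
```

```text
time: 4.2
eef_pos: [619.7, -85.9, 386.1]
orientation: [-0.115, 0.689, 0.71, -0.092]
ft_force: [0.1, 0.3, -0.7]
grip_width: 91.2
grasp_force: 0.0
tcp tgt [ 685.135 -176.     345.627] shift [-0.372  0.285  0.069] turn [0.098 0.041 0.344]
t 4.2 eef [619.697 -85.937 386.092] j [-0.172  0.326  1.854 -0.023  1.258 -0.191] F [ 0.134  0.257 -0.743] grip 91.22212046498424 0.0
```

```bash
python3 -m handwheel '[-0.37,0.285,0.07,0.1,0.04,0.345,-1, -0.37,0.285,0.07,0.1,0.04,0.345,-1, -0.37,0.285,0.07,0.1,0.04,0.345,-1, -0.37,0.285,0.07,0.1,0.04,0.345,-1, -0.37,0.285,0.07,0.1,0.04,0.345,-1]'; python3 - <<'E'
from plan import *
to([627,-167,84],-8.8,0,0)
T=r.read_camera("top");S=r.read_camera("side")
cv2.imwrite("pics/b.png",np.hstack([cv2.resize(T["color"][120:300,240:440],(400,360)),cv2.resize(S["color"][180:360,200:400],(400,360))])[:,:,::-1])
E
cat > fit.py <<'E'
import json,numpy as np
from scipy.optimize import least_squares
from scipy.spatial.transform import Rotation as R
L=[json.loads(l) for l in open("log.txt")]
def fk(p,q):
    h,a1,a2,a3,d4,d6=p
    rz=lambda t:R.from_euler("z",t);ry=lambda t:R.from_euler("y",t)
    A=rz(q[0]);x=np.array([0,0,h])+A.apply([a1,0,0])
    A=A*ry(q[1]);x=x+A.apply([0,0,a2]);A=A*ry(q[2]);x=x+A.apply([a3,0,d4]);A=A*rz(q[3])*ry(q[4]);x=x+A.apply([0,0,d6]);A=A*rz(q[5]);return x,A
if __name__=="__main__":
    f=lambda p:np.concatenate([fk(p,l[0])[0]-l[1] for l in L])
    s=least_squares(f,[400,0,450,0,450,100]);print(s.x,abs(s.fun).max())
    l=L[-1];M=fk(s.x,l[0])[1].as_matrix();q=l[2];N=R.from_quat(q[1:]+q[:1]).as_matrix();print(M.T@N)
    json.dump(list(s.x),open("kin.json","w"))
E
python3 fit.py
```

```text
time: 4.7
eef_pos: [684.9, -175.3, 345.8]
orientation: [-0.132, 0.748, 0.641, -0.113]
ft_force: [0.4, 0.2, -0.9]
grip_width: 91.5
grasp_force: 0.0
tcp tgt [ 685.135 -176.     245.627] shift [-0.002  0.139  0.376] turn [-0.001  0.001  0.   ]
t 4.7 eef [ 684.897 -175.332  345.788] j [-0.279  0.5    1.686 -0.045  1.303 -0.106] F [ 0.377  0.16  -0.876] grip 91.48280158837929 0.0
[536.79491573  46.16712938 506.55521936 260.94892989 701.25939053
  17.24346208] 22.808275625069584
[[ 1.83177525e-16 -1.00000000e+00 -4.53080347e-16]
 [ 1.00000000e+00  2.42272431e-16  1.83315500e-16]
 [-1.97269071e-16 -4.70189952e-16  1.00000000e+00]]
```

View pics/b.png

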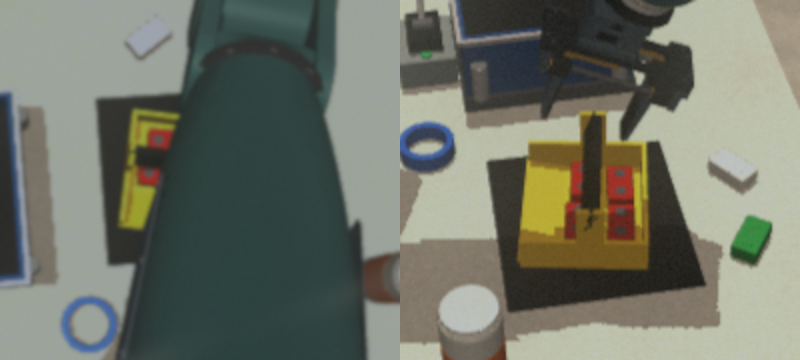

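The side view shows the open fingers over the bar, at (590,110). The top view is hidden by the arm. I'll go down along the tool axis.

```bash
python3 -m handwheel '[0,0.14,0,0,0,0,-1, 0,0.14,0.1,0,0,0,-1, 0,0.14,0.25,0,0,0,-1, 0,0.14,0.35,0,0,0,-1, 0,0.14,0.375,0,0,0,-1, 0,0.14,0.375,0,0,0,-1]'
sed -i 's/h,a1,a2,a3,d4,d6=p/h,a1,a2,a3,d4,d6,b=p/;s/A.apply(\[a1,0,0\])/A.apply([a1,b,0])/;s/450,100\]/450,100,20]/' fit.py
python3 -m handwheel '[0,0,0,0,0,0,0.6, 0,0,0,0,0,0,1, 0,0,0,0,0,0,1, 0,0,0,0,0,0,1, 0,0,0,0,0,0,1, 0,0,0,0,0,0,1, 0,0,0,0,0,0,1]' 40
python3 - <<'E'
from plan import *
to([627,-167,84],-8.8,0,0)
E
python3 fit.py
```

```text
time: 5.4
eef_pos: [686.0, -176.3, 245.8]
orientation: [-0.132, 0.748, 0.641, -0.114]
ft_force: [1.0, 0.2, -0.1]
grip_width: 90.9
grasp_force: 0.0
time: 6.1
eef_pos: [686.2, -177.1, 245.5]
orientation: [-0.132, 0.748, 0.64, -0.113]
ft_force: [0.3, -0.3, 0.2]
grip_width: 37.6
grasp_force: 0.0
tcp tgt [ 685.135 -176.     245.627] shift [ 0.004 -0.005  0.001] turn [-0.001  0.001 -0.003]
t 6.1 eef [ 686.207 -177.06   245.466] j [-0.281  0.629  1.698 -0.048  1.161 -0.099] F [ 0.328 -0.316  0.156] grip 37.55924058930934 0.0
[ 3.18100000e+02 -2.17589044e-09  5.50800000e+02  4.14000000e+01
  6.03900000e+02  7.79620000e+01  2.33000000e+01] 5.963897820038255e-09
[[ 3.06652714e-16 -1.00000000e+00  5.29362246e-17]
 [ 1.00000000e+00  2.95001442e-16  2.01216547e-16]
 [-2.25312896e-16  3.72226166e-17  1.00000000e+00]]
```

```bash
python3 -m handwheel '[0,0,0,0,0,0,1, 0,0,0,0,0,0,1, 0,0,0,0,0,0,1, 0,0,0,0,0,0,1, 0,0,0,0,0,0,1, 0,0,0,0,0,0,1, 0,0,0,0,0,0,1]' 40
cat > ik.py <<'E'
from fit import *
from plan import Rt
P=json.load(open("kin.json"));lo=np.array([-2.77,-.74,0,-1.06,.31,-3.08]);hi=np.array([2.77,2.19,2.66,4.2,2.87,3.08])
def ik(t,M,q0):
    def f(q):
        x,A=fk(P,q);return np.r_[(x-t)/200,(R.from_matrix(M).inv()*(A*R.from_euler("z",90,degrees=True))).as_rotvec()]
    s=least_squares(f,np.clip(q0,lo+.001,hi-.001),bounds=(lo,hi));return s.x,np.linalg.norm(s.fun)
E
python3 - <<'E'
from ik import *
np.set_printoptions(precision=2,suppress=True)
q0=np.array([-.281,.629,1.698,-.048,1.161,-.099])
a=np.radians(3.2);C=np.array([593,187,0])
for yaw in(3.2,93.2,-86.8,183.2,-176.8):
    y=np.radians(yaw);ex=np.array([np.cos(y),np.sin(y),0]); q=q0
    for th in(0,-30,-55,-62):
        H=C+ex*30+[0,0,252+(40 if th==0 else 0)]
        M=Rt(yaw,th,0);best=min((ik(H-172*M[:,2],M,g) for g in([q]+[[.3,.3,1.8,w,1.2,v] for w in(0,1.5,-1,3) for v in(0,1.5,-1.5,2.8,-2.8)])),key=lambda s:s[1]+.01*np.linalg.norm(s[0]-q))
        q=best[0];print(yaw,th,q,round(best[1],4),"marg",np.minimum(q-lo,hi-q).min())
E
```

```text
time: 6.8
eef_pos: [686.2, -177.1, 245.4]
orientation: [-0.132, 0.748, 0.64, -0.113]
ft_force: [1.7, -0.7, -2.4]
grip_width: 13.7
grasp_force: 40.0
3.2 0 [0.23 0.39 1.63 0.06 1.46 0.16] 0.0 marg 1.0258803054459211
3.2 -30 [ 0.27  0.22  1.91 -0.05  0.84  0.25] 0.0 marg 0.5274923556475937
3.2 -55 [ 0.31  0.12  2.12 -0.46  0.34  0.65] 0.0 marg 0.02678831475551502
3.2 -62 [ 0.34  0.11  2.17 -0.9   0.31  1.1 ] 0.0707 marg 5.551115123125783e-17
93.2 0 [ 0.44  0.27  1.79 -0.34  1.23 -1.05] 0.0 marg 0.7173447906295396
93.2 -30 [ 0.25  0.24  1.9   0.21  0.99 -1.49] 0.0 marg 0.6777396834303608
93.2 -55 [ 0.08  0.26  1.95  0.72  1.05 -1.95] 0.0 marg 0.7136008453621074
93.2 -62 [ 0.04  0.29  1.96  0.85  1.1  -2.07] 0.0 marg 0.7031800882288621
-86.8 0 [0.08 0.18 1.91 0.4  1.08 1.4 ] 0.0 marg 0.7534242126772346
-86.8 -30 [ 0.29  0.25  1.88 -0.19  1.06  1.9 ] 0.0 marg 0.7530211396976982
-86.8 -55 [ 0.44  0.35  1.83 -0.59  1.27  2.22] 0.0 marg 0.469487802879094
-86.8 -62 [ 0.47  0.38  1.82 -0.68  1.35  2.28] 0.0 marg 0.380856478978267
183.2 0 [ 0.32  0.02  2.08 -0.14  0.71 -2.79] 0.0 marg 0.28706071031401503
183.2 -30 [ 0.26  0.26  1.86  0.04  1.19 -2.95] 0.0 marg 0.12866997697496885
183.2 -55 [ 0.24  0.46  1.68  0.1   1.61 -2.99] 0.0 marg 0.09039728533984537
183.2 -62 [ 0.23  0.51  1.63  0.12  1.72 -2.99] 0.0 marg 0.0863281052392364
-176.8 0 [ 0.32  0.02  2.08 -0.14  0.71 -2.79] 0.0 marg 0.28706071031400615
-176.8 -30 [ 0.26  0.26  1.86  0.04  1.19 -2.95] 0.0 marg 0.12866997697496885
-176.8 -55 [ 0.24  0.46  1.68  0.1   1.61 -2.99] 0.0 marg 0.09039728533984626
-176.8 -62 [ 0.23  0.51  1.63  0.12  1.72 -2.99] 0.0 marg 0.08632810523923196
```

The grip is 13.7 mm at 40 N, which matches the bar. Lifting 200 mm gently.

```bash
python3 -m handwheel '[0,-0.01,-0.03,0,0,0,1, 0,-0.04,-0.1,0,0,0,1, 0,-0.08,-0.22,0,0,0,1, 0,-0.13,-0.36,0,0,0,1, 0,-0.18,-0.5,0,0,0,1, 0,-0.23,-0.63,0,0,0,1, 0,-0.26,-0.71,0,0,0,1, 0,-0.275,-0.75,0,0,0,1, 0,-0.275,-0.75,0,0,0,1]' 60
python3 - <<'E'
from plan import *
to([594.7,157,292],-86.8,0,0)
M=Rt(-8.8,0,0)
for k in(1,2,3): to([627-11*k,-167+108*k,288],-8.8-26*k,0,0)
S=r.read_camera("side");cv2.imwrite("pics/c.png",cv2.resize(S["color"][130:340,180:460],(560,420))[:,:,::-1])
E
```

```text
time: 7.7
eef_pos: [685.7, -176.8, 447.2]
orientation: [-0.131, 0.748, 0.641, -0.113]
ft_force: [0.2, 0.5, -7.8]
grip_width: 14.1
grasp_force: 60.0
tcp tgt [597.984  98.264 453.627] shift [ 1.033 -0.495  0.15 ] turn [0.005 0.888 2.441]
split 2.4414587565344896 -> [ 0.423 -0.203  0.062] [0.002 0.364 1.   ]
t 7.7 eef [ 685.682 -176.769  447.222] j [-0.28   0.395  1.638 -0.044  1.454 -0.113] F [ 0.163  0.528 -7.788] grip 14.07773910145456 59.99799370765686
tcp tgt [664.306 -92.574 449.627] shift [ 0.32  -0.132  0.037] turn [0.005 0.297 0.812]
t 7.7 eef [ 685.682 -176.769  447.222] j [-0.28   0.395  1.638 -0.044  1.454 -0.113] F [ 0.163  0.528 -7.788] grip 14.07773910145456 59.99799370765686
tcp tgt [633.7    -2.352 449.627] shift [ 0.657 -0.298  0.097] turn [0.005 0.592 1.627]
split 1.6266705676168598 -> [ 0.404 -0.183  0.059] [0.003 0.364 1.   ]
t 7.7 eef [ 685.682 -176.769  447.222] j [-0.28   0.395  1.638 -0.044  1.454 -0.113] F [ 0.163  0.528 -7.788] grip 14.07773910145456 59.99799370765686
tcp tgt [597.284  98.264 449.627] shift [ 1.032 -0.492  0.166] turn [0.005 0.888 2.441]
split 2.4414587565344896 -> [ 0.423 -0.201  0.068] [0.002 0.364 1.   ]
t 7.7 eef [ 685.682 -176.769  447.222] j [-0.28   0.395  1.638 -0.044  1.454 -0.113] F [ 0.163  0.528 -7.788] grip 14.07773910145456 59.99799370765686
```

View pics/c.png

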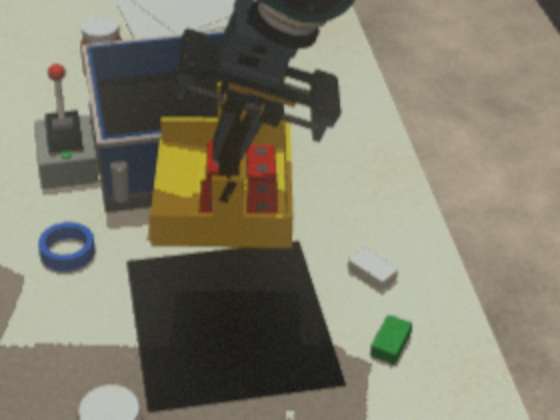

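The crop shows the tote lifted level (225,180) with the blocks still in it. Now the transit to the hopper, turning as it goes.

```bash
python3 -m handwheel '[0.02,-0.01,0,0,0.02,0.05,1, 0.07,-0.03,0.01,0,0.07,0.18,1, 0.13,-0.05,0.015,0,0.12,0.33,1, 0.19,-0.08,0.02,0,0.18,0.49,1, 0.25,-0.1,0.03,0,0.23,0.65,1, 0.29,-0.12,0.035,0,0.27,0.75,1, 0.32,-0.13,0.037,0,0.297,0.81,1, 0.32,-0.13,0.037,0,0.297,0.81,1]'
python3 - <<'E'
from plan import *
to([605,49,290],-60.8,0,0)
E
```

```text
time: 8.55
eef_pos: [664.4, -91.5, 446.2]
orientation: [-0.155, 0.873, 0.456, -0.081]
ft_force: [0.3, 0.1, -5.9]
grip_width: 13.8
grasp_force: 60.0
tcp tgt [633.7    -2.352 451.627] shift [ 0.223 -0.293  0.084] turn [-0.004  0.299  0.814]
t 8.55 eef [664.366 -91.543 446.2  ] j [-0.188  0.333  1.725  0.142  1.409  0.374] F [ 0.269  0.142 -5.866] grip 13.758773037664078 59.99835669994354
```

```bash
python3 -m handwheel '[0.02,-0.03,0.01,0,0.02,0.05,1, 0.05,-0.07,0.02,0,0.07,0.18,1, 0.09,-0.12,0.035,0,0.12,0.33,1, 0.13,-0.18,0.05,0,0.18,0.49,1, 0.17,-0.23,0.065,0,0.23,0.65,1, 0.2,-0.27,0.075,0,0.27,0.75,1, 0.223,-0.293,0.084,0,0.297,0.81,1, 0.223,-0.293,0.084,0,0.297,0.81,1]'
python3 - <<'E'
from plan import *
to([594.7,157,292],-86.8,0,0)
E
```

```text
time: 9.35
eef_pos: [633.8, -2.9, 452.1]
orientation: [-0.168, 0.952, 0.25, -0.044]
ft_force: [0.0, -0.6, -7.0]
grip_width: 13.6
grasp_force: 60.0
tcp tgt [597.984  98.264 453.627] shift [ 0.074 -0.399  0.139] turn [-0.002  0.3    0.821]
t 9.35 eef [633.801  -2.942 452.085] j [-0.077  0.252  1.82   0.302  1.283  0.864] F [ 0.02  -0.609 -7.022] grip 13.649359002117823 59.99835669994354
```

```bash
python3 -m handwheel '[0.01,-0.03,0.01,0,0.02,0.05,1, 0.02,-0.09,0.03,0,0.07,0.18,1, 0.03,-0.16,0.055,0,0.12,0.33,1, 0.045,-0.24,0.08,0,0.18,0.49,1, 0.06,-0.32,0.11,0,0.23,0.65,1, 0.07,-0.37,0.13,0,0.27,0.75,1, 0.074,-0.4,0.139,0,0.3,0.82,1, 0.074,-0.4,0.139,0,0.3,0.82,1, 0.074,-0.4,0.139,0,0.3,0.82,1]'
python3 - <<'E'
from plan import *
for th,z in((-15,280),(-29,265),(-29,252)): to([594.7,157,z],-86.8,th,0)
T=r.read_camera("top");S=r.read_camera("side")
cv2.imwrite("pics/d.png",np.hstack([cv2.resize(T["color"][130:310,110:310],(400,360)),cv2.resize(S["color"][90:270,180:380],(400,360))])[:,:,::-1])
E
```

```text
time: 10.25
eef_pos: [598.5, 97.4, 454.1]
orientation: [-0.174, 0.984, 0.028, -0.005]
ft_force: [-1.1, -0.2, -6.7]
grip_width: 13.7
grasp_force: 60.0
tcp tgt [595.537 142.033 451.345] shift [-0.002 -0.164  0.072] turn [-0.501 -0.001  0.004]
t 10.25 eef [598.492  97.384 454.096] j [0.079 0.179 1.905 0.398 1.083 1.399] F [-1.12  -0.19  -6.715] grip 13.74487736306279 59.99797582626343
tcp tgt [593.198 183.865 434.882] shift [-0.001 -0.299  0.191] turn [-0.967 -0.001  0.003]
t 10.25 eef [598.492  97.384 454.096] j [0.079 0.179 1.905 0.398 1.083 1.399] F [-1.12  -0.19  -6.715] grip 13.74487736306279 59.99797582626343
tcp tgt [593.198 183.865 421.882] shift [-0.001 -0.282  0.24 ] turn [-0.967 -0.001  0.003]
t 10.25 eef [598.492  97.384 454.096] j [0.079 0.179 1.905 0.398 1.083 1.399] F [-1.12  -0.19  -6.715] grip 13.74487736306279 59.99797582626343
```

View pics/d.png

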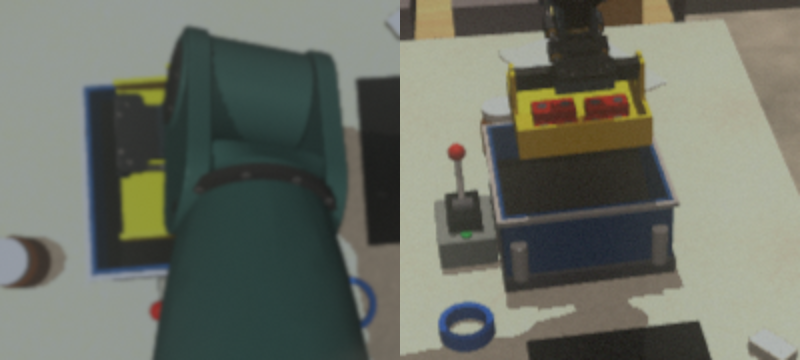

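The top view shows the tote over the hopper, and in the side view it is level with the blocks in it. Tipping now.

```bash
python3 -m handwheel '[0,-0.03,0.02,-0.1,0,0,1, 0,-0.06,0.04,-0.2,0,0,1, 0,-0.09,0.06,-0.3,0,0,1, 0,-0.12,0.08,-0.4,0,0,1, 0,-0.155,0.1,-0.5,0,0,1, 0,-0.185,0.12,-0.6,0,0,1, 0,-0.215,0.14,-0.7,0,0,1, 0,-0.25,0.165,-0.8,0,0,1, 0,-0.28,0.18,-0.9,0,0,1, 0,-0.3,0.19,-0.967,0,0,1]'
python3 - <<'E'
from plan import *
to([594.7,157,256],-86.8,-58,0)
to([594.7,157,256],-86.8,-43.5,0)
E
```

```text
time: 11.35
eef_pos: [593.8, 184.5, 435.3]
orientation: [0.079, 0.996, 0.028, 0.003]
ft_force: [-0.1, -0.6, -6.9]
grip_width: 14.0
grasp_force: 60.0
tcp tgt [588.789 262.729 391.538] shift [-0.003 -0.337  0.124] turn [-0.965 -0.001 -0.001]
t 11.35 eef [593.82  184.529 435.325] j [ 0.283  0.229  1.874 -0.175  1.08   1.884] F [-0.106 -0.609 -6.933] grip 14.00244776373578 59.997496604919434
tcp tgt [590.871 225.478 413.734] shift [-0.003 -0.176  0.059] turn [-0.481 -0.001 -0.001]
t 11.35 eef [593.82  184.529 435.325] j [ 0.283  0.229  1.874 -0.175  1.08   1.884] F [-0.106 -0.609 -6.933] grip 14.00244776373578 59.997496604919434
```

```bash
python3 -m handwheel '[0,-0.035,0.01,-0.1,0,0,1, 0,-0.07,0.025,-0.2,0,0,1, 0,-0.105,0.035,-0.3,0,0,1, 0,-0.14,0.05,-0.4,0,0,1, 0,-0.175,0.06,-0.5,0,0,1, 0,-0.21,0.075,-0.6,0,0,1, 0,-0.245,0.085,-0.7,0,0,1, 0,-0.28,0.1,-0.8,0,0,1, 0,-0.31,0.11,-0.9,0,0,1, 0,-0.337,0.124,-0.965,0,0,1]'
python3 -m handwheel '[0,0,0,0,0,0,1, 0,0,0,0,0,0,1, 0,0,0,0,0,0,1, 0,0,0,0,0,0,1, 0,0,0,0,0,0,1]'
python3 - <<'E'
from plan import *
to([594.7,157,256],-86.8,-29,0)
T=r.read_camera("top");S=r.read_camera("side")
cv2.imwrite("pics/e.png",np.hstack([cv2.resize(T["color"][130:310,110:310],(400,360)),cv2.resize(S["color"][90:270,180:380],(400,360))])[:,:,::-1])
E
```

```text
time: 12.35
eef_pos: [589.8, 262.9, 391.9]
orientation: [0.325, 0.945, 0.026, 0.01]
ft_force: [0.3, -0.0, -4.9]
grip_width: 13.7
grasp_force: 60.0
time: 12.85
eef_pos: [589.4, 262.5, 392.1]
orientation: [0.324, 0.946, 0.026, 0.01]
ft_force: [0.6, 0.6, -4.5]
grip_width: 13.8
grasp_force: 60.0
tcp tgt [593.198 183.865 425.882] shift [-0.002  0.332  0.087] turn [ 0.963 -0.003 -0.003]
t 12.85 eef [589.362 262.53  392.105] j [ 0.451  0.357  1.825 -0.628  1.308  2.245] F [ 0.578  0.574 -4.455] grip 13.753107361977182 59.99899864196777
```

View pics/e.png

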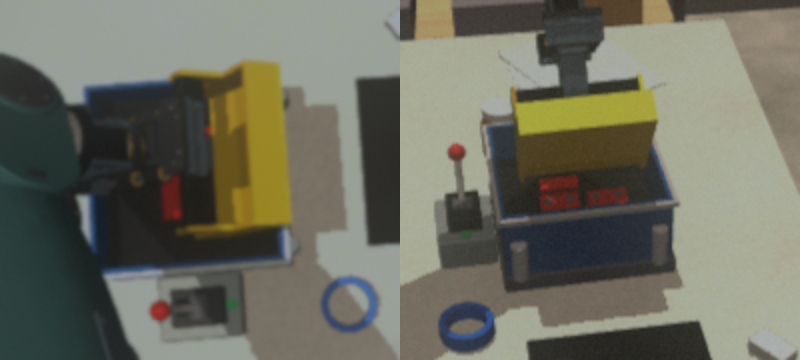

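Side crop: red blocks in the hopper at (560,185), (560,200) and (607,195). Top crop: red at (172,195) and a sliver at (207,130) by the gripper. Not all four are certain, so I'll tip a little further, raise and count.

```bash
python3 - <<'E'
from plan import *
to([594.7,142,275],-86.8,-66,0)
from ik import ik,lo,hi
M=Rt(-86.8,-66,0);q,e=ik(np.array([594.7,142,275])-172*M[:,2],M,np.array(r.get_obs()["joint_positions"]));print(q,e)
E
```

```text
tcp tgt [587.793 265.534 394.481] shift [-0.005 -0.003 -0.015] turn [-0.27  -0.002 -0.003]
t 12.95 eef [589.314 262.627 391.999] j [ 0.452  0.357  1.825 -0.628  1.308  2.245] F [-0.169  1.054 -3.632] grip 14.234685652147746 59.99897003173828
[ 0.468  0.368  1.82  -0.732  1.403  2.282] 1.741888287255069e-11
```

```bash
python3 -m handwheel '[0,0,-0.01,-0.1,0,0,1, 0,0,-0.015,-0.2,0,0,1, 0,0,-0.015,-0.27,0,0,1, 0,0,-0.015,-0.27,0,0,1, 0,0,-0.015,-0.27,0,0,1, 0,0,-0.015,-0.27,0,0,1]'
python3 - <<'E'
from plan import *
to([594.7,142,275],-86.8,-30,0)
for n in("side","top"):
    p=r.read_camera(n);W=cloud(p);c=p["color"].astype(int)
    red=(c[...,0]>80)&(c[...,0]>2.2*c[...,1])&(c[...,0]>2.2*c[...,2])&(abs(W[...,0]-593)<125)&(abs(W[...,1]-187)<140)
    k,l,st,_=cv2.connectedComponentsWithStats(red.astype(np.uint8))
    for i in range(1,k):
        if st[i,4]>3: print(n,st[i],np.nanmin(W[l==i],0),np.nanmax(W[l==i],0))
    for t in r.look_for("block0",p): print(n,round(t["score"],2),np.array(t["extent"])*[560,420,560,420])
    if n=="side": S=p
    else: T=p
cv2.imwrite("pics/f.png",np.hstack([cv2.resize(T["color"][150:280,140:270],(400,400),interpolation=2),cv2.resize(S["color"][140:220,220:320],(400,400),interpolation=2)])[:,:,::-1])
E
```

```text
time: 13.55
eef_pos: [589.2, 265.0, 394.8]
orientation: [0.39, 0.92, 0.025, 0.012]
ft_force: [-0.1, 0.6, -3.4]
grip_width: 13.6
grasp_force: 60.0
tcp tgt [593.033 171.821 444.387] shift [-0.005  0.402  0.13 ] turn [ 1.198 -0.002 -0.002]
split 1.1982223925732 -> [-0.004  0.335  0.109] [ 1.    -0.002 -0.002]
t 13.55 eef [589.169 265.019 394.801] j [ 0.466  0.369  1.818 -0.733  1.402  2.281] F [-0.054  0.623 -3.382] grip 13.63667918734472 59.99904155731201
side [250 178  19   7  91] [539.639 196.966  71.265] [595.107 221.625  82.764]
side [274 184  20   8  79] [610.381 172.596  56.324] [666.759 207.21   66.498]
side [250 186  20   9  91] [537.168 164.527  54.748] [593.82  203.883  65.175]
side 0.76 [364.504 286.482 389.48  312.9  ]
side 0.75 [352.128 255.906 376.096 277.116]
side 0.52 [250.488 187.11  268.576 197.61 ]
side 0.5 [251.72  178.5   274.512 187.698]
top [219 193   5   7  22] [644.395 137.119  65.289] [660.554 148.023  76.198]
top [192 218  14  22 236] [538.731 186.797  56.341] [593.76  218.566  86.112]
top 0.79 [304.416 128.688 324.072 148.596]
top 0.71 [190.68  217.98  198.408 240.618]
top 0.49 [348.824 127.89  371.784 149.016]
top 0.42 [221.312 193.284 225.12  212.31 ]
top 0.41 [200.704 219.282 206.416 237.594]
```

View pics/f.png

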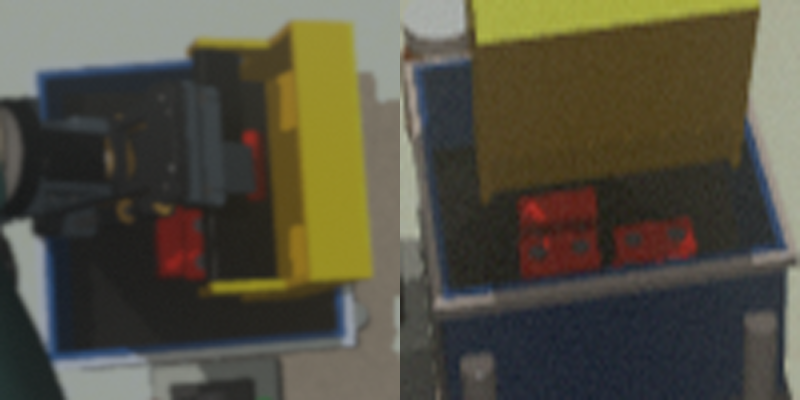

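The side crop shows three blocks in the hopper, at (558,210), (558,250) and (655,240). The top crop shows a fourth at (252,165), at y≈140 behind the near wall, and the force reads as an empty tote. Next I untip while raising, then check the count with the tote clear.

```bash
python3 -m handwheel '[0,0.04,0.01,0.12,0,0,1, 0,0.08,0.025,0.25,0,0,1, 0,0.13,0.04,0.38,0,0,1, 0,0.17,0.055,0.5,0,0,1, 0,0.21,0.07,0.63,0,0,1, 0,0.25,0.08,0.75,0,0,1, 0,0.29,0.095,0.88,0,0,1, 0,0.335,0.109,1,0,0,1, 0,0.335,0.109,1,0,0,1]'
python3 - <<'E'
from plan import *
to([594.7,120,290],-86.8,-10,0)
E
```

```text
time: 14.65
eef_pos: [593.6, 186.4, 437.0]
orientation: [0.139, 0.99, 0.027, 0.005]
ft_force: [0.5, 0.1, -3.3]
grip_width: 13.4
grasp_force: 60.0
tcp tgt [596.367  90.179 459.387] shift [-0.009  0.395  0.02 ] turn [ 0.865 -0.005 -0.003]
t 14.65 eef [593.553 186.447 436.989] j [ 0.3    0.234  1.869 -0.301  1.124  1.96 ] F [ 0.473  0.085 -3.317] grip 13.431699081158518 59.99864995479584
```

```bash
python3 -m handwheel '[0,0.06,0,0.13,0,0,1, 0,0.13,0.01,0.28,0,0,1, 0,0.2,0.01,0.43,0,0,1, 0,0.26,0.015,0.57,0,0,1, 0,0.32,0.02,0.7,0,0,1, 0,0.37,0.02,0.8,0,0,1, 0,0.395,0.02,0.865,0,0,1, 0,0.395,0.02,0.865,0,0,1]'
python3 - <<'E'
from plan import *
to([605,20,290],-60.8,0,0)
from ik import *
M=Rt(-60.8,0,0);print(ik(np.array([605,20,290])-172*M[:,2],M,np.array(r.get_obs()["joint_positions"])))
E
```

```text
time: 15.45
eef_pos: [598.7, 90.9, 458.4]
orientation: [-0.086, 0.996, 0.027, -0.002]
ft_force: [0.2, 0.4, -3.2]
grip_width: 13.9
grasp_force: 60.0
tcp tgt [633.7   -31.352 451.627] shift [ 0.113  0.493 -0.058] turn [ 0.332 -0.224 -0.84 ]
t 15.45 eef [598.706  90.886 458.362] j [0.09  0.171 1.899 0.196 1.073 1.512] F [ 0.187  0.448 -3.245] grip 13.865208860812269 59.998615980148315
(array([-0.12 ,  0.255,  1.817,  0.292,  1.293,  0.829]), np.float64(6.262592480891979e-12))
```

```bash
python3 -m handwheel '[0.015,0.07,-0.01,0.05,-0.03,-0.12,1, 0.03,0.14,-0.015,0.09,-0.06,-0.24,1, 0.05,0.21,-0.025,0.14,-0.1,-0.36,1, 0.065,0.28,-0.035,0.19,-0.13,-0.48,1, 0.08,0.35,-0.04,0.24,-0.16,-0.6,1, 0.1,0.43,-0.05,0.29,-0.2,-0.73,1, 0.113,0.493,-0.058,0.33,-0.224,-0.84,1, 0.113,0.493,-0.058,0.33,-0.224,-0.84,1]'
python3 - <<'E'
from plan import *
to([616,-80,280],-30,0,0)
for n in("side","top"):
    p=r.read_camera(n);W=cloud(p);c=p["color"].astype(int)
    red=(c[...,0]>80)&(c[...,0]>2.2*c[...,1])&(c[...,0]>2.2*c[...,2])&(abs(W[...,0]-593)<125)&(abs(W[...,1]-100)<240)
    k,l,st,_=cv2.connectedComponentsWithStats(red.astype(np.uint8))
    for i in range(1,k):
        if st[i,4]>3: print(n,st[i],np.nanmin(W[l==i],0),np.nanmax(W[l==i],0))
E
```

```text
time: 16.25
eef_pos: [634.2, -31.7, 450.9]
orientation: [-0.167, 0.953, 0.249, -0.044]
ft_force: [-0.0, -0.2, -4.1]
grip_width: 13.7
grasp_force: 60.0
tcp tgt [ 666.946 -109.414  441.627] shift [-0.038  0.328 -0.079] turn [ 0.002 -0.348 -0.964]
t 16.25 eef [634.214 -31.661 450.868] j [-0.12   0.256  1.816  0.289  1.292  0.828] F [-0.036 -0.2   -4.138] grip 13.724143951707253 59.997941851615906
top [198 191  27  25 422] [603.428 135.508  36.328] [668.877 206.38   76.982]
top [190 217  23  24 440] [536.497 168.832  35.529] [596.95  225.683  85.647]
```

The top view shows two pairs of blocks in the hopper with equal areas, so all four are in. Returning the tote to the mat.

```bash
python3 -m handwheel '[-0.005,0.05,-0.01,0,-0.05,-0.14,1, -0.01,0.1,-0.02,0,-0.1,-0.28,1, -0.015,0.145,-0.035,0,-0.15,-0.42,1, -0.02,0.19,-0.045,0,-0.2,-0.56,1, -0.03,0.24,-0.06,0,-0.25,-0.7,1, -0.035,0.28,-0.07,0,-0.3,-0.84,1, -0.038,0.328,-0.08,0,-0.348,-0.964,1, -0.038,0.328,-0.08,0,-0.348,-0.964,1]'
python3 - <<'E'
from plan import *
to([627,-172,200],-8.8,0,0)
E
```

```text
time: 17.15
eef_pos: [666.8, -108.4, 442.1]
orientation: [-0.15, 0.853, 0.493, -0.086]
ft_force: [-0.2, 0.0, -3.6]
grip_width: 13.8
grasp_force: 60.0
tcp tgt [ 685.135 -181.     361.627] shift [-0.215  0.306  0.231] turn [ 0.005 -0.243 -0.664]
t 17.15 eef [ 666.771 -108.385  442.053] j [-0.208  0.346  1.715  0.108  1.412  0.281] F [-0.234  0.025 -3.615] grip 13.771050693901303 59.99794006347656
```

```bash
python3 -m handwheel '[-0.03,0.05,0.04,0,-0.04,-0.1,1, -0.07,0.1,0.08,0,-0.08,-0.22,1, -0.11,0.15,0.12,0,-0.12,-0.34,1, -0.15,0.21,0.16,0,-0.17,-0.46,1, -0.19,0.26,0.2,0,-0.21,-0.58,1, -0.215,0.306,0.231,0,-0.243,-0.664,1, -0.215,0.306,0.231,0,-0.243,-0.664,1, -0.215,0.306,0.231,0,-0.243,-0.664,1]'
python3 - <<'E'
from plan import *
to([627,-172,88],-8.8,0,0)
W=cloud(r.read_camera("side"))
m=(abs(W[...,0]-625)<130)&(abs(W[...,1]+175)<130)&(W[...,2]>80)&(W[...,2]<175);print(np.nanpercentile(W[m][:,2],[1,5]))
E
```

```text
time: 17.95
eef_pos: [684.9, -180.2, 362.0]
orientation: [-0.131, 0.749, 0.64, -0.112]
ft_force: [-0.3, 0.4, -3.6]
grip_width: 13.4
grasp_force: 60.0
tcp tgt [ 685.135 -181.     249.627] shift [-0.003  0.154  0.422] turn [ 0.005 -0.003 -0.005]
t 17.95 eef [ 684.907 -180.22   362.039] j [-0.285  0.483  1.679 -0.044  1.325 -0.111] F [-0.325  0.441 -3.606] grip 13.431002227209365 59.99869108200073
[119.442 121.145]
```

```bash
python3 -m handwheel '[0,0.03,0.08,0,0,0,1, 0,0.07,0.19,0,0,0,1, 0,0.11,0.3,0,0,0,1, 0,0.14,0.38,0,0,0,1, 0,0.152,0.416,0,0,0,1, 0,0.154,0.424,0,0,0,1, 0,0.156,0.428,0,0,0,1, 0,0.158,0.432,0,0,0,1, 0,0.16,0.436,0,0,0,1, 0,0.16,0.438,0,0,0,1]'
python3 -m handwheel '[0,0,0,0,0,0,1, 0,0,0,0,0,0,1]' 3
python3 - <<'E'
from plan import *
to([627,-172,84],-8.8,0,0)
E
```

```text
time: 19.0
eef_pos: [685.6, -181.3, 245.9]
orientation: [-0.131, 0.748, 0.641, -0.111]
ft_force: [1.8, 1.1, 0.5]
grip_width: 13.6
grasp_force: 60.0
time: 19.2
eef_pos: [685.6, -181.2, 245.8]
orientation: [-0.131, 0.748, 0.641, -0.112]
ft_force: [1.6, 0.5, 0.4]
grip_width: 14.1
grasp_force: 3.0
tcp tgt [ 685.135 -181.     245.627] shift [ 0.001 -0.002  0.001] turn [ 0.006 -0.002  0.   ]
t 19.2 eef [ 685.599 -181.227  245.761] j [-0.286  0.629  1.698 -0.048  1.159 -0.106] F [1.586 0.491 0.381] grip 14.127404220859937 2.9997823387384415
```

Down on the mat and the weight is taken. Open, then back out along the tool axis.

```bash
python3 -m handwheel '[0,0,0,0,0,0,-1, 0,0,0,0,0,0,-1, 0,0,0,0,0,0,-1, 0,0,0,0,0,0,-1, 0,0,0,0,0,0,-1, 0,0,0,0,0,0,-1, 0,0,0,0,0,0,-1, 0,0,0,0,0,0,-1, 0,0,0,0,0,0,-1]'
python3 -m handwheel '[0,0,-0.05,0,0,0,-1, 0,0,-0.15,0,0,0,-1, 0,0,-0.3,0,0,0,-1, 0,0,-0.45,0,0,0,-1, 0,0,-0.6,0,0,0,-1, 0,0,-0.6,0,0,0,-1]'
python3 - <<'E'
from plan import *
to([627,-172,84],-8.8,0,0)
for n in("side","top"):
    p=r.read_camera(n);W=cloud(p);c=p["color"].astype(int);x,y,z=W[...,0],W[...,1],W[...,2]
    kn=(c[...,0]>110)&(c[...,1]<70)&(c[...,2]<70)&(z>110)&(abs(x-420)<60)&(abs(y-213)<70);print("knob",kn.sum(),W[kn].mean(0))
    yel=(c[...,0]>120)&(c[...,1]>100)&(c[...,2]<90)&(z<70)&(abs(x-625)<170)&(abs(y+175)<150);print(n,yel.sum(),W[yel].min(0),W[yel].max(0))
    if n=="side":cv2.imwrite("pics/g.png",cv2.resize(p["color"][130:340,180:460],(560,420))[:,:,::-1])
E
```

```text
time: 20.1
eef_pos: [685.4, -181.2, 245.3]
orientation: [-0.131, 0.748, 0.641, -0.112]
ft_force: [-0.6, 0.1, -1.6]
grip_width: 83.4
grasp_force: 0.0
time: 20.7
eef_pos: [737.9, -189.6, 393.2]
orientation: [-0.128, 0.748, 0.641, -0.109]
ft_force: [0.3, -0.1, 0.2]
grip_width: 91.0
grasp_force: 0.0
tcp tgt [ 685.135 -181.     245.627] shift [ 0.001 -0.006  0.628] turn [ 0.021 -0.001 -0.   ]
t 20.7 eef [ 737.949 -189.591  393.221] j [-0.278  0.529  1.544 -0.041  1.405 -0.11 ] F [ 0.311 -0.138  0.178] grip 91.0268375940438 0.0
knob 23 [421.345 205.942 149.995]
side 2089 [ 532.886 -267.481   -0.989] [708.269 -64.544  69.153]
knob 54 [421.496 210.083 153.312]
top 625 [ 549.148 -145.101    0.747] [709.109 -69.888  54.254]
```

View pics/g.png

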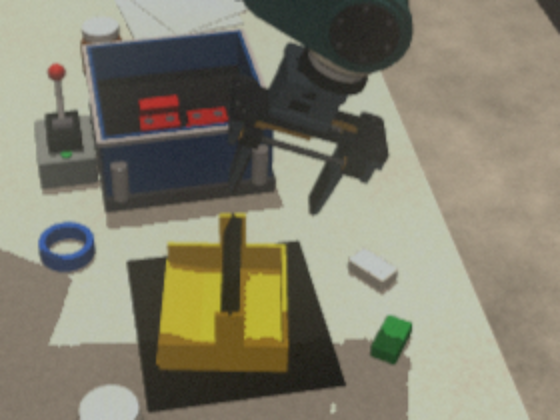

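The crop shows the empty tote standing on its mat at (225,305), the gripper clear, the blocks in the hopper and the lever still off. Next is the lever: closed fingers, tool vertical, coming from its +y side.

```bash
cat >> plan.py <<'E'
def tcp(t,yaw,tilt=0):  # tool down, tool y at yaw
    o=r.get_obs();y=np.radians(yaw);ey=np.array([np.cos(y),np.sin(y),0]);z=np.array([0,0,-1.]);M=np.c_[np.cross(ey,z),ey,z]
    R0=rot(o["orientation"]);d=R0.T@(np.array(t,float)-np.array(o["eef_pos"]))/250;rv=R.from_matrix(R0.T@M).as_rotvec(degrees=True)/30
    print("shift",d,"turn",rv,"f",max(abs(d).max(),abs(rv).max()),"eef",np.array(o["eef_pos"]),"j",np.array(o["joint_positions"]),"F",np.array(o["ft_force"]),o["time"])
E
python3 - <<'E'
from plan import *
tcp([600,20,440],0)
from ik import *
M=np.array([[0,1,0],[1,0,0],[0,0,-1.]])
for t in([600,20,440],[418,280,440],[418,280,316],[424,165,316]):print(ik(np.array(t),M,np.array(r.get_obs()["joint_positions"])))
E
```

```text
shift [ 0.744 -0.697  0.029] turn [-0.657 -0.053 -0.29 ] f 0.7437120836976449 eef [ 735.979 -189.176  387.858] j [-0.278  0.532  1.55  -0.041  1.402 -0.11 ] F [-0.274  0.21  -1.838] 20.8
(array([-0.006,  0.183,  1.919,  0.   ,  1.039, -0.006]), np.float64(4.0459346560299285e-16))
(array([0.544, 0.017, 2.104, 0.   , 1.021, 0.544]), np.float64(1.0972394364644877e-14))
(array([ 0.544,  0.206,  2.167, -0.   ,  0.768,  0.544]), np.float64(4.97326150256843e-12))
(array([0.32 , 0.133, 2.259, 0.   , 0.75 , 0.32 ]), np.float64(3.679225883807802e-13))
```

```bash
python3 -m handwheel '[0.1,-0.1,-0.05,0,0,0,1, 0.3,-0.3,-0.02,-0.25,0,-0.1,1, 0.74,-0.7,0.03,-0.66,-0.05,-0.29,1, 0.74,-0.7,0.03,-0.66,-0.05,-0.29,1, 0.74,-0.7,0.03,-0.66,-0.05,-0.29,1, 0.74,-0.7,0.03,-0.66,-0.05,-0.29,1, 0.74,-0.7,0.03,-0.66,-0.05,-0.29,1, 0.74,-0.7,0.03,-0.66,-0.05,-0.29,1, 0.74,-0.7,0.03,-0.66,-0.05,-0.29,1]' 20
python3 - <<'E'
from plan import *
tcp([418,280,440],3.2)
E
```

```text
time: 21.7
eef_pos: [599.5, 18.3, 438.4]
orientation: [-0.001, 0.708, 0.707, 0.0]
ft_force: [-0.3, -0.1, -0.0]
grip_width: 21.9
grasp_force: 0.0
shift [ 1.046 -0.727 -0.004] turn [-0.001 -0.003 -0.109] f 1.0458167184348401 eef [599.498  18.292 438.438] j [-0.009  0.184  1.921  0.002  1.037 -0.008] F [-0.319 -0.106 -0.034] 21.7
```

```bash
python3 -m handwheel '[1,-0.72,0,0,0,-0.11,1, 1,-0.72,0,0,0,-0.11,1, 1,-0.72,0,0,0,-0.11,1, 1,-0.72,0,0,0,-0.11,1, 1,-0.72,0,0,0,-0.11,1, 1,-0.72,0,0,0,-0.11,1, 1,-0.72,0,0,0,-0.11,1, 1,-0.72,0,0,0,-0.11,1, 1,-0.72,0,0,0,-0.11,1, 1,-0.72,0,0,0,-0.11,1]'
python3 - <<'E'
from plan import *
tcp([418,277,316],3.2)
E
```

```text
time: 22.7
eef_pos: [420.1, 268.3, 439.3]
orientation: [-0.001, 0.687, 0.726, 0.0]
ft_force: [0.5, -0.1, 0.4]
grip_width: 0.4
grasp_force: 0.0
shift [ 0.035 -0.006  0.493] turn [-0.001 -0.003 -0.001] f 0.4931677711582494 eef [420.117 268.258 439.279] j [0.521 0.009 2.113 0.002 1.019 0.465] F [ 0.498 -0.105  0.352] 22.7
```

```bash
python3 -m handwheel '[0.06,-0.006,0,0,0,0,1, 0.06,-0.006,0.2,0,0,0,1, 0.06,-0.006,0.4,0,0,0,1, 0.06,-0.006,0.49,0,0,0,1, 0.06,-0.006,0.49,0,0,0,1, 0.06,-0.006,0.49,0,0,0,1]'
python3 -m handwheel '[-0.05,0,0,0,0,0,1, -0.1,0,0,0,0,0,1, -0.15,0,0,0,0,0,1, -0.2,0,0,0,0,0,1, -0.25,0,0,0,0,0,1, -0.29,0,0,0,0,0,1, -0.33,0,0,0,0,0,1, -0.36,0,0,0,0,0,1, -0.4,0,0,0,0,0,1]'
python3 - <<'E'
from plan import *
tcp([424,166,316],3.2)
for n in("side","top"):
    p=r.read_camera(n);W=cloud(p);c=p["color"].astype(int);x,y,z=W[...,0],W[...,1],W[...,2]
    kn=(c[...,0]>100)&(c[...,1]<70)&(c[...,2]<70)&(z>110)&(z<170)&(abs(x-420)<40)&(abs(y-183)<90);print("knob",n,kn.sum(),W[kn].mean(0))
E
```

```text
time: 23.3
eef_pos: [417.3, 284.7, 317.6]
orientation: [-0.001, 0.687, 0.727, 0.001]
ft_force: [1.2, -0.7, 0.6]
grip_width: 0.6
grasp_force: 0.0
time: 24.2
eef_pos: [422.4, 184.0, 316.7]
orientation: [-0.001, 0.687, 0.727, 0.0]
ft_force: [0.3, 0.3, -0.7]
grip_width: 0.7
grasp_force: 0.5
shift [-0.072  0.002  0.003] turn [-0.    -0.003  0.002] f 0.07213360135872761 eef [422.382 183.969 316.728] j [0.36  0.141 2.248 0.002 0.753 0.301] F [ 0.274  0.324 -0.727] 24.2
knob side 26 [423.547 147.948 156.097]
knob top 0 [nan nan nan]<stdin>:5: RuntimeWarning: Mean of empty slice.
  ret = um.true_divide(
```

```bash
python3 -m handwheel '[-0.02,0,0,0,0,0,1, -0.04,0,0,0,0,0,1, -0.055,0,0,0,0,0,1, -0.065,0,0,0,0,0,1, -0.07,0,0,0,0,0,1, -0.07,0,0,0,0,0,1]'
python3 - <<'E'
from plan import *
tcp([424,166,316],3.2)
for n in("side",):
    p=r.read_camera(n);W=cloud(p);c=p["color"].astype(int);x,y,z=W[...,0],W[...,1],W[...,2]
    kn=(c[...,0]>100)&(c[...,1]<70)&(c[...,2]<70)&(z>110)&(z<170)&(abs(x-420)<40)&(abs(y-183)<90);print("knob",n,kn.sum(),W[kn].mean(0))
E
```

```text
time: 24.9
eef_pos: [423.4, 168.1, 317.0]
orientation: [-0.002, 0.687, 0.726, 0.002]
ft_force: [-3.9, 26.9, -4.2]
grip_width: 0.6
grasp_force: 13.0
shift [-0.009  0.002  0.004] turn [ 0.001 -0.011 -0.001] f 0.010587480197367912 eef [423.396 168.119 316.974] j [0.326 0.132 2.258 0.008 0.75  0.265] F [-3.867 26.866 -4.159] 24.9
knob side 22 [423.308 134.283 150.866]
```

Force 27 N: the lever is at its stop. Back off, rise and check.

```bash
python3 -m handwheel '[0.05,0,0,0,0,0,1, 0.15,0,0,0,0,0,1, 0.25,0,0,0,0,0,1, 0.35,0,0,0,0,0,1, 0.35,0,-0.15,0,0,0,1, 0.35,0,-0.35,0,0,0,1, 0.35,0,-0.5,0,0,0,1, 0.35,0,-0.5,0,0,0,1, 0.35,0,-0.5,0,0,0,1]'
python3 - <<'E'
from plan import *
for n in("side","top"):
    p=r.read_camera(n);W=cloud(p);c=p["color"].astype(int);x,y,z=W[...,0],W[...,1],W[...,2]
    kn=(c[...,0]>100)&(c[...,1]<70)&(c[...,2]<70)&(z>110)&(z<170)&(abs(x-420)<40)&(abs(y-183)<90);print("knob",n,kn.sum(),W[kn].mean(0))
    if n=="side": save(p,"i.png")
E
```

```text
time: 25.85
eef_pos: [418.3, 254.3, 442.4]
orientation: [-0.0, 0.687, 0.727, 0.001]
ft_force: [-1.1, -1.3, -0.5]
grip_width: 0.9
grasp_force: 0.0
knob side 25 [423.707 134.876 151.372]
knob top 7 [424.853 137.247 154.093]
```

View pics/i.png

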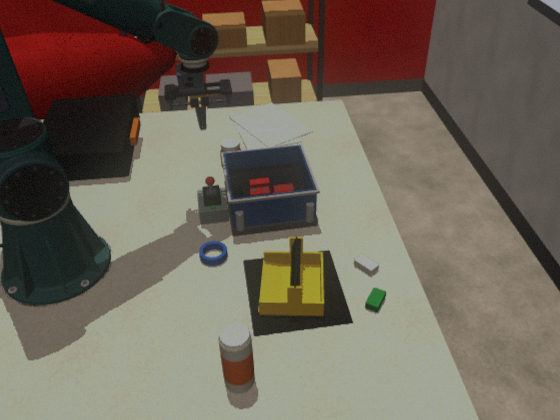

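The picture shows the lever over at (210,182), blocks in the hopper (270,186), the empty tote on its mat (293,285) and the bystanders in place. Handing in.

```bash
python3 -c "
from workcell import r
print(r.finish_job())"
```

```text
the job is handed in; nothing more can be done
None
```

The job is handed in, with no verdict returned: all four blocks are in the hopper, the empty tote stands released on its mat, the lever is over at its stop, and the can, jar and tape look undisturbed.

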